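# Stand a drying round-bottomed flask upright in its cork ring

## Task

The amber round-bottomed flask has dried mouth-down in its blue cradle: stand it upright and centred in the cork ring, ready for filling. One grip cannot turn it that far, so first lean it in the tilted red rest with its neck in the fork, let go of it, and take it again another way. It is glass: set it down gently, never let it drop, knock it hard against the stands or lay it on the bench, and leave the other things where they are.

Things in the scene. Friction and masses are not known exactly. Their poses are not given: they have to be found in the camera images.
- flask_bulb (a point): centre of the ball (76 mm in diameter) of an amber glass round-bottomed flask, 140 mm long over all. z is its axis of roundness, from the ball's centre out through the mouth. It starts lying in the cradle, mouth away from the robot and 10 degrees below the horizontal.
- flask_neck (a point): point on the axis of the flask's straight neck, 84 mm from the ball's centre towards the mouth: the best place to pinch it. The neck is 26 mm in diameter up to a rim 30 mm in diameter and 6 mm long, which ends at the mouth, 102 mm from the ball's centre. z towards the mouth.
- flask: the flask as a body (140 g, give or take a third; heavier below): origin at the lowest point of the ball when upright, 38 mm below its centre; z towards the mouth
- cradle_seat (a point): where the ball's centre lies when the flask lies in the drying cradle, 68 mm above the bench. The cradle is fixed: blue foot, blue seat ring 68 mm across whose top is 40 mm up, black V fork touching the neck 50 mm from the ball's centre. x is level, along the neck's heading; z up.
- rest_seat (a point): where the ball's centre lies when the flask is parked in the tilted rest, 53 mm above the bench. x is level and is the heading that the neck must take, z up: the parked neck rises 40 degrees above the x direction, over the fork. Let go with ball in the seat and neck over the fork, the flask leans into the fork by its own weight.
- rest: the tilted rest, fixed: black foot 10 mm thick reaching 50 mm behind and 100 mm ahead of the seat, red seat ring (52 mm hole, 68 mm across, top 25 mm above the bench), and a black V fork square to the parked neck, under it 50 mm from the ball's centre; its arms, 8 mm thick, end 26 mm to either side of the neck. Origin under the seat's centre, axes as rest_seat.
- ring_seat (a point): where the ball's centre comes to lie when the flask sits in the cork ring: on the ring's axis, 57 mm above its underside. z is the ring's axis. A flask seated in it stays at the angle at which it is let go, unless pushed.
- cork_ring: the tan cork ring, loose (80 g), flat on the bench: 100 mm across, 30 mm high, 54 mm hole. Origin at the centre of its underside, z up
- cradle: the drying cradle, fixed: origin under its seat's centre on the bench, axes as cradle_seat; foot 10 mm thick reaching 50 mm behind and 100 mm ahead of the seat
- wide_ring: black rubber ring, 124 mm across, hole 92 mm, 26 mm high: far too wide for the flask, a bystander; origin at the centre of its underside
- culture_flask: flat clear box-shaped culture flask with orange cap, 105 x 75 x 32 mm, a bystander; origin at the centre of its underside
- media_bottle: clear bottle with blue cap, 72 mm across, 140 mm tall, a bystander; origin at the centre of its underside
- beaker: open clear glass cup, 68 mm across, 85 mm tall, a bystander; origin at the centre of its underside
- dishes: stack of four white culture dishes, 90 mm across, 58 mm high, a bystander; origin at the centre of its underside
- tip_box: blue box with clear lid, 120 x 85 x 67 mm, a bystander; origin at the centre of its underside
- spray_jar: small amber jar with white lid, 60 mm across, 90 mm tall, a bystander; origin at the centre of its underside
There are look-alikes about, which are no part of the job. What is shaped like the flask but pink is not meant.

How it is judged:
By the outcome, as a careful person would: the job done as asked, in the order asked, and still so for the second after the job is handed in, with the robot touching nothing.
It also fails if it takes over 58 s, if anything falls off the work surface, if the arm or the gripper's body presses on something with over 40 N, if the wrist force passes 120 N, or if a joint passes its speed limit or range.

## Robot

A 7-joint arm with a two-finger parallel gripper is mounted at the origin on the work surface. World frame = base frame: x ahead of the robot, y to its left, z up, the work surface at z = 0. Lengths are in mm, angles in rad, forces in N, time in s.
With the tool pointing down it reaches from about 425 to 925 mm from the base axis. Payload 6.8 kg.
Tool frame: the origin (TCP) lies at the very end of the fingers, on their centre line; the grasp point (between the pads) lies 19 mm behind it (env.hold_point_z is the distance from the TCP to the grasp point, in mm); z points along the fingers, y is the line along which they close (so a half turn about z gives the same grasp; the last joint's range is limited). The gripper opens to 85 mm and grips with 20 to 120 N. Pads are 22 mm wide; open, the fingers measure 114 mm over their backs; the gripper's body (76 mm by 85 mm) begins 54 mm behind the grasp point. The pads swing forward as they close: fully open they stand 13 mm farther back than shut.
Start: joints at [-1.275, 0.477, 0.022, 1.555, -0.011, 1.109, -0.083], TCP at [265.216, 620.732, 231.308] pointing down, gripper open.
Joint ranges: [-2.96, 2.96], [-0.34, 2.1], [-1.41, 1.46], [0.24, 2.44], [-1.37, 4.51], [0.17, 1.92], [-2.96, 2.96]. Speed limits (rad/s): [2.39, 2.39, 3.14, 3.14, 3.14, 3.14, 3.14].

## Interface

Orientations are given as a unit quaternion [w, x, y, z].
In Python, from plant import env gives the robot as it stands.
- The arm moves only by the shell command python3 -m handwheel 'ROWS'. ROWS is JSON, a list of rows, each a list of 7 numbers: the shift along the tool's x, y, z in mm, then the turn, a rotation vector about the tool's x, y, z in rad, then the finger opening in mm, from 0 to 85.4. A call has 1 to 20 rows; each row shifts and turns the commanded pose from where the row before left it, along the tool's axes as they then stand; what a row does not reach is not made up. A row lasts 1/10 s, in which the tool goes at most 50 mm and 8.59 degrees, less where a joint would pass 70% of its speed; a pose out of reach is approached as far as the arm can. A call with a gripper value outside its range is refused whole. The fingers move at their own pace and stop on an object; the grip force is fixed at half the most. Time passes only in rows, so rows that do not move let the fingers close. It gives the time, the measured TCP pose, the force, the opening and the grip force at its end, in the units of the state.
- env.get_obs(): the state, without advancing time (a new reading comes with each control period).
- env.grab_frame(name): name is "side" or "top" or "wrist"; returns (picture, depth): 480x640x3 uint8, red, green, blue; 480x640 float32, mm along the optical axis (not along the pixel's ray), 0 where there is no reading.
- env.camera_model(name): a dict with "vfov" (degrees; the focal length in pixels is half the picture's height over the tangent of half this angle, whatever the lens; pixels are square), "cx", "cy" (the principal point, pixels), "rvec" (rotation vector, rad) and "tvec" (3), from world to camera coordinates, as OpenCV has them. Camera axes: x right, y down, z forward; pixel columns grow to the right and rows downward; lengths in mm; the calibration is good to about 2 mm. A picture is of the moment at which its call begins: read the wrist's pose just before it. camera_model takes no time and is no camera call; for the wrist camera it gives the pose at the moment of the call.
- env.job_done(): hands the job in; it is judged then, once.
The state is a dict: "clock": time; "joint_pos": joint angles; "qd": joint speeds; "joint_efforts": joint torques, N m; "tool_pos": TCP position; "eef_rot": TCP orientation; "contact_force": force on the tool from outside, world axes, zero at the start; "wrist_torque": the same for the moment, N m; "gripper_width": finger opening in mm; "grip_force": force on a finger pad.
Only numpy, scipy, OpenCV 4.12 (cv2) and the standard library are available. Lean on these libraries where they do the work, as an engineer would, in place of code of your own. Each camera call takes 0.05 s, during which the arm holds its last target. There are 200 camera calls.

## Working session

There is one attempt and no reset: what is moved stays moved. The work goes in short steps, Python scripts to look and compute and a shell command to move; the robot and the scene stay as the last step left them, time stands still between calls to the robot, and variables do not carry over. Pictures are saved under pics/ and viewed, at most 10 in all, crops included, and the job is handed in when it is done.

```bash
ls; mkdir -p pics; cat > h.py <<'E'
import numpy as np, cv2
from scipy.spatial.transform import Rotation as R
from plant import env
def cam(n):
    c=env.camera_model(n); f=240/np.tan(np.radians(c['vfov'])/2)
    Rm=R.from_rotvec(np.ravel(c['rvec'])).as_matrix(); return f,c['cx'],c['cy'],Rm,np.ravel(c['tvec'])
def pts(n,d,m=None):
    """world points of pixels of the depth map"""
    f,cx,cy,Rm,t=m or cam(n); v,u=np.mgrid[:480,:640]
    P=np.stack([(u-cx)/f*d,(v-cy)/f*d,d],-1)
    return (P-t)@Rm
def proj(m,p):
    f,cx,cy,Rm,t=m; q=Rm@np.asarray(p)+t; return f*q[0]/q[2]+cx,f*q[1]/q[2]+cy
def grab(n,fn=None):
    m=cam(n); im,d=env.grab_frame(n)
    if fn: cv2.imwrite('pics/'+fn,im[...,::-1])
    return im,d,m
def tool():
    o=env.get_obs(); q=o['eef_rot']; return np.array(o['tool_pos']),R.from_quat([q[1],q[2],q[3],q[0]])
E
python3 - <<'E'
from h import *
for n in('top','side'):
    im,d,m=grab(n,n+'1.png'); np.savez('pics/'+n,im=im,d=d)
    print(n,env.camera_model(n),(d>0).mean())
print(env.get_obs())
E
```

```text
pics
top {'vfov': 49.85831968798938, 'cx': 312.72705026657735, 'cy': 235.23289162870847, 'rvec': array([ 2.16393594, -2.18130408,  0.12481441]), 'tvec': array([   8.94472361,  535.48914505, 1392.94572386])} 0.9958203125
side {'vfov': 55.65518498138794, 'cx': 323.82806729310045, 'cy': 246.41705770247637, 'rvec': array([ 2.40921767, -0.17869037,  0.07150254]), 'tvec': array([-539.12258232,  129.20505195,  943.37909721])} 0.9959733072916667
{'clock': 0.1, 'joint_pos': array([-1.27508736,  0.47772089,  0.02236876,  1.55635458, -0.01149651,
        1.10930389, -0.08310079]), 'qd': array([-0.00060368, -0.00060865,  0.00076004, -0.00338996, -0.00103376,
        0.00038614,  0.00058007]), 'joint_efforts': array([ 4.73318170e-03, -5.97754633e+01,  1.61385108e+00, -2.81954777e+01,
        1.27912933e-02,  5.04098964e-03,  4.78247415e-06]), 'tool_pos': array([265.03898451, 620.20545288, 230.42028897]), 'eef_rot': array([-9.91595319e-05,  2.00536606e-01,  9.79685859e-01, -8.23127168e-04]), 'contact_force': array([-0.79887871, -0.67180803, -0.62453283]), 'wrist_torque': array([ 0.01078152, -0.00395728, -0.04564339]), 'grip_force': 0.0, 'gripper_width': 84.96128725168431}
```

View pics/top1.png

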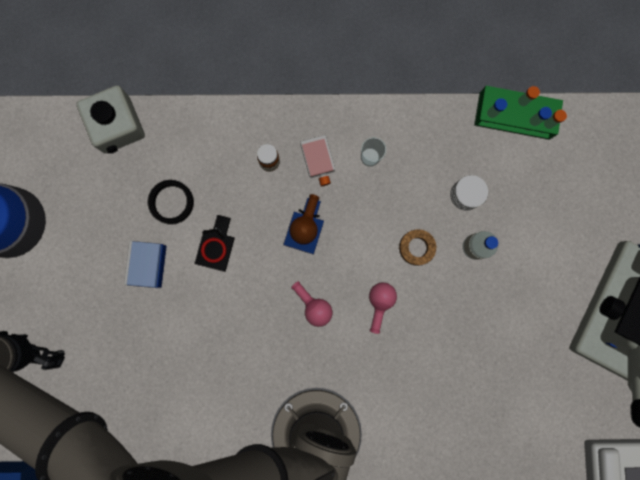

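View pics/side1.png

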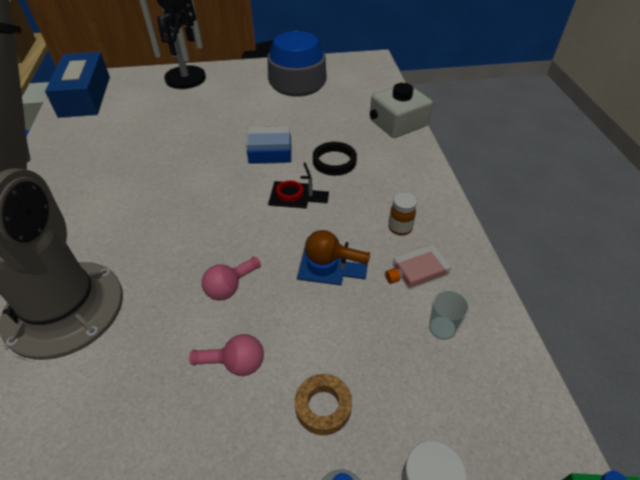

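Top view: the amber flask lies in its blue cradle, ball at about (303,230) and neck going up to (313,198). The red rest ring is at (214,250) with its fork towards (222,222), and the cork ring is at (418,247). The side view agrees.

```bash
cat > m.py <<'E'
from h import *
from scipy.optimize import least_squares
T={n:np.load(f'pics/{n}.npz') for n in('top','side')}
def box(u0,u1,v0,v1):
    b=np.zeros((480,640),bool); b[v0:v1,u0:u1]=1; return b
B={'top':dict(fl=box(280,335,185,262),red=box(190,245,205,280),cork=box(390,445,220,275)),
   'side':dict(fl=box(295,380,225,285),red=box(262,332,160,212),cork=box(285,360,365,440))}
for n in T:
    im,d=T[n]['im'],T[n]['d']; W=pts(n,d); h=cv2.cvtColor(im,cv2.COLOR_RGB2HSV).astype(int)
    H,S,V=h[...,0],h[...,1],h[...,2]
    am=B[n]['fl']&(H<18)&(S>170)&(V>40)
    P=W[am]; print(n,'amber',len(P),P[:,2].max())
    # ball: top; neck: remainder
    g=least_squares(lambda p:np.linalg.norm(P0-p,axis=1)-38,[*np.median((P0:=P[(P[:,2]>70)]),0)[:2],68],loss='soft_l1').x
    print(' ball',g.round(1), len(P0))
    dd=np.linalg.norm(P-g,axis=1); N=P[(dd>50)&(dd<112)]
    # cylinder r13 axis through g: fit yaw,pitch
    def cyl(a): 
        x=np.array([np.cos(a[1])*np.cos(a[0]),np.cos(a[1])*np.sin(a[0]),np.sin(a[1])]); q=N-g; return np.linalg.norm(q-np.outer(q@x,x),axis=1)-13
    s=least_squares(cyl,[0,-.17],loss='soft_l1'); print(' yaw,pitch deg',np.degrees(s.x).round(1),len(N),dd.max())
    rd=B[n]['red']&((H<8)|(H>172))&(S>150)&(V>70); P=W[rd]; print(' red',len(P),np.median(P[:,2]))
    # outline by rays on plane
    f,cx,cy,Rm,t=cam(n); C=-Rm.T@t
    def ray(u,v,z):
        r=Rm.T@np.array([(u-cx)/f,(v-cy)/f,1]); return C+r*(z-C[2])/r[2]
    def ell(mask,z):
        c=max(cv2.findContours(mask.astype(np.uint8),0,1)[0],key=cv2.contourArea)[:,0]
        q=np.array([ray(u,v,z) for u,v in c]); (x,y),r=cv2.minEnclosingCircle(q[:,:2].astype(np.float32)); return x,y,r,q[:,:2].mean(0)
    Pt=P[P[:,2]>20]; print('  ring top pts mean bbox',(Pt.min(0)+Pt.max(0))/2, Pt.max(0)-Pt.min(0), ell(rd,25))
    ck=B[n]['cork']&(S>80)&(H>5)&(H<30); P=W[ck]; Pt=P[P[:,2]>24]
    print(' cork',len(P),(Pt.min(0)+Pt.max(0))/2,Pt.max(0)-Pt.min(0),ell(ck,30))
    bk=B[n]['red']&(V<45)&~rd; P=W[bk]; F=P[(P[:,2]<16)&(P[:,2]>4)]; K=P[P[:,2]>30]
    print(' foot n',len(F),cv2.minAreaRect(F[:,:2].astype(np.float32)),'fork',len(K),K.mean(0) if len(K) else 0,K.max(0) if len(K) else 0,K.min(0) if len(K) else 0)
    bl=B[n]['fl']&(H>100)&(H<125)&(S>120); P=W[bl]; F=P[(P[:,2]<16)&(P[:,2]>2)]; print(' blue foot',cv2.minAreaRect(F[:,:2].astype(np.float32)))
E
python3 m.py
```

```text
top amber 677 1441.0302024904022
 ball [546.1  30.7  67.5] 564
 yaw,pitch deg [-16.8  -9.7] 124 1382.6662363572043
 red 215 24.498016780220684
  ring top pts mean bbox [459.10263381 166.11784473 730.70172003] [ 143.19605337  292.30789775 1420.65696492] (497.85693359375, 278.15521240234375, 33.83009338378906, array([497.90766368, 278.08860169]))
 cork 734 [ 467.84440013 -155.82939705  732.53082364] [ 160.679586    351.58658581 1416.99875771] (501.102783203125, -283.070068359375, 50.12542724609375, array([ 501.14360214, -283.19946682]))
 foot n 885 ((535.3641967773438, 282.0796203613281), (191.49842834472656, 109.32805633544922), 7.240528106689453) fork 77 [529.31789123 247.2718078  184.0431033 ] [ 615.87000118  342.0416495  1441.03020249] [387.50460713  19.96389586  31.55254842]
 blue foot ((568.937744140625, 22.919361114501953), (85.06758880615234, 144.36590576171875), 72.12042236328125)
side amber 1133 792.1157163383326
 ball [545.5  31.1  67.2] 836
 yaw,pitch deg [-18.1  -9.5] 235 968.4852240247023
 red 182 24.890979667193847
  ring top pts mean bbox [ 491.58385918 -147.50602291  406.07647885] [ 78.41738704 913.6576803  772.07847498] (496.793701171875, 276.2985534667969, 34.97061538696289, array([497.61887754, 275.61648628]))
 cork 2171 [ 501.00407605 -419.48846235  408.081415  ] [ 98.36021773 369.69280142 768.06860267] (500.2398681640625, -289.12823486328125, 53.31532287597656, array([ 500.0951806 , -289.83441106]))
 foot n 790 ((531.9920043945312, 307.2232666015625), (168.8041229248047, 144.5707550048828), 74.96276092529297) fork 41 [536.03229117 202.82038553 125.02056207] [548.51105957 293.08838532 792.11571634] [ 452.37516566 -604.33486306   30.46420569]
 blue foot ((566.5298461914062, 15.32516860961914), (77.2806625366211, 146.26568603515625), 71.47399139404297)
```

```bash
cat > m2.py <<'E'
from h import *
for n in('top','side'):
    z=np.load(f'pics/{n}.npz'); im,d=z['im'],z['d']; W=pts(n,d); h=cv2.cvtColor(im,cv2.COLOR_RGB2HSV).astype(int)
    ok=(d>0); X,Y,Z=W[...,0],W[...,1],W[...,2]
    near=ok&(np.hypot(X-497.5,Y-277.5)<125)
    F=W[near&(Z>5)&(Z<15)&(h[...,2]<60)][:,:2]
    # lateral extent-based: points beyond 60mm
    D=F-[497.5,277.5]; r=np.hypot(*D.T); far=D[(r>62)&(D[:,0]>0)]; a=np.arctan2(far[:,1],far[:,0]); print(n,len(F),len(far),'yaw far',np.degrees((a.min()+a.max())/2),np.degrees(np.median(a)))
    K=W[near&(Z>40)&(Z<130)]; print(' fork',len(K),K.mean(0).round(1),K.min(0).round(1),K.max(0).round(1))
    R0=F[r<60]; print(cv2.minAreaRect(R0.astype(np.float32)))
    C=W[ok&(np.hypot(X-501,Y+284)<70)&(Z>26)&(Z<34)]; (c,rr)=cv2.minEnclosingCircle(C[:,:2].astype(np.float32)); print(' cork',len(C),c,rr,C.mean(0))
    # neighbours near neck
    for nm,(x,y),R0 in(('neck',(626,6),130),):
        Q=W[ok&(np.hypot(X-x,Y-y)<R0)&(Z>12)]; hh=h[ok&(np.hypot(X-x,Y-y)<R0)&(Z>12)]
        o=Q[(hh[:,0]<14)&(hh[:,2]>180)&(hh[:,1]>180)]; print(' orange cap',len(o),o.mean(0) if len(o) else '',o.min(0),o.max(0))
p,r=tool(); print(p,r.as_matrix().round(3))
E
python3 m2.py
```

```text
top 916 168 yaw far 9.339361420641346 -13.615369472537578
 fork 80 [540.9 268.1  79.8] [523.2 241.9  43.1] [553.4 297.2  93.5]
((503.20416259765625, 276.63189697265625), (87.30150604248047, 106.99591064453125), 75.30516815185547)
 cork 591 (501.1019592285156, -283.3842468261719) 50.075565338134766 [ 500.4601392  -282.88886317   29.93636177]Traceback (most recent call last):
  File "m2.py", line 15, in <module>
    o=Q[(hh[:,0]<14)&(hh[:,2]>180)&(hh[:,1]>180)]; print(' orange cap',len(o),o.mean(0) if len(o) else '',o.min(0),o.max(0))
                                                                                                          ~~~~~^^^
    return umr_minimum(a, axis, None, out, keepdims, initial, where)
ValueError: zero-size array to reduction operation minimum which has no identity
```

```bash
cat > t.py <<'E'
import sys
from h import *
BALL=np.array([546,31,67.5]); REST=np.array([497.5,277.5,53]); RING=np.array([501,-283.5,57])
def dirv(yaw,el): 
    y,e=np.radians([yaw,el]); return np.array([np.cos(e)*np.cos(y),np.cos(e)*np.sin(y),np.sin(e)])
def ori(yaw,fwd):
    """tool down, tilted fwd deg towards heading yaw; y to the left"""
    z=dirv(yaw,-90+fwd); y=dirv(yaw+90,0); return R.from_matrix(np.c_[np.cross(y,z),y,z])
def go(Rt,hold,back=0,name=''):
    """print turn (rotvec in present tool) and shifts to bring the grasp point to hold, backed off along z"""
    p,r=tool(); z=Rt.as_matrix()[:,2]; tcp=hold+z*(env.hold_point_z-back)
    w=(r.inv()*Rt).as_rotvec(); d=tcp-p
    print(name,'tcp',tcp.round(1),'turn',w.round(4),'shift in present axes',r.inv().apply(d).round(1),'in target axes',Rt.inv().apply(d).round(1))
E
cat > s.py <<'E'
from t import *
o=env.get_obs(); print(o['clock'],o['joint_pos'].round(2),o['tool_pos'].round(1),'F',o['contact_force'].round(1),o['gripper_width'].round(1),o['grip_force'])
E
python3 - <<'E'
from t import *
go(ori(-17.5,-40),BALL+80*dirv(-17.5,-10),100)
E
```

```text
tcp [671.   -8.4 115.9] turn [ 0.0328  0.6976 -0.0949] shift in present axes [-620.3 -418.4  115.3] in target axes [-515.  -477.4 -282.6]
```

```bash
python3 -m handwheel '[[-38.8,-26.1,0,0,0,0,60],[-38.8,-26.1,0,0,0,0,60],[-38.8,-26.1,0,0,0,0,60],[-38.8,-26.1,0,0,0,0,60],[-38.8,-26.1,0,0,0,0,60],[-38.8,-26.1,0,0,0,0,60],[-38.8,-26.1,0,0,0,0,60],[-38.8,-26.1,0,0,0,0,60],[-38.8,-26.1,0,0,0,0,60],[-38.8,-26.1,0,0,0,0,60],[-38.8,-26.1,0,0,0,0,60],[-38.8,-26.1,0,0,0,0,60],[-38.8,-26.1,0,0,0,0,60],[-38.8,-26.1,0,0,0,0,60],[-38.8,-26.1,0,0,0,0,60],[-38.8,-26.1,0,0,0,0,60]]'
python3 -m handwheel '[[0,0,0,0.0033,0.0698,-0.0095,60],[0,0,0,0.0033,0.0698,-0.0095,60],[0,0,0,0.0033,0.0698,-0.0095,60],[0,0,0,0.0033,0.0698,-0.0095,60],[0,0,0,0.0033,0.0698,-0.0095,60],[0,0,0,0.0033,0.0698,-0.0095,60],[0,0,0,0.0033,0.0698,-0.0095,60],[0,0,0,0.0033,0.0698,-0.0095,60],[0,0,0,0.0033,0.0698,-0.0095,60],[0,0,0,0.0033,0.0698,-0.0095,60]]'
python3 - <<'E'
from s import *
go(ori(-17.5,-40),BALL+80*dirv(-17.5,-10),100)
im,d,m=grab('wrist','w1.png')
E
```

```text
clock: 1.7
tool_pos: [672.5, -8.8, 230.9]
eef_rot: [-0.0, 0.2, 0.98, -0.0]
contact_force: [0.5, -0.1, -0.4]
gripper_width: 60.4
grip_force: 0.0
clock: 2.7
tool_pos: [669.4, -8.3, 225.3]
eef_rot: [-0.331, 0.147, 0.931, 0.047]
contact_force: [0.1, -0.3, -2.0]
gripper_width: 60.0
grip_force: 0.0Traceback (most recent call last):
  File "<stdin>", line 1, in <module>
  File "s.py", line 2, in <module>
    o=env.get_obs(); print(o['clock'],o['joint_pos'].round(2),o['tool_pos'].round(1),'F',o['contact_force'].round(1),o['gripper_width'].round(1),o['grip_force'])
                                                                                                                     ^^^^^^^^^^^^^^^^^^^^^^^^
AttributeError: 'float' object has no attribute 'round'
```

```bash
sed -i "s/o\['gripper_width'\].round(1)/round(o['gripper_width'],1)/" s.py
python3 - <<'E'
from s import *
go(ori(-17.5,-40),BALL+80*dirv(-17.5,-10),100)
im,d,m=grab('wrist','w1.png')
for L in(0,50,84,102): print(L,np.round(proj(m,BALL+L*dirv(-17.5,-10))))
E
```

```text
2.7 [ 0.01  0.88 -0.01  1.01 -0.19  1.9   1.26] [669.4  -8.3 225.3] F [ 0.1 -0.3 -2. ] 60.0 0.0
 tcp [671.   -8.4 115.9] turn [-0.0045  0.0169 -0.0092] shift in present axes [-70.1   1.4  84. ] in target axes [-71.5   0.4  82.8]
0 [323. 212.]
50 [324. 267.]
84 [324. 306.]
102 [324. 328.]
```

View pics/w1.png

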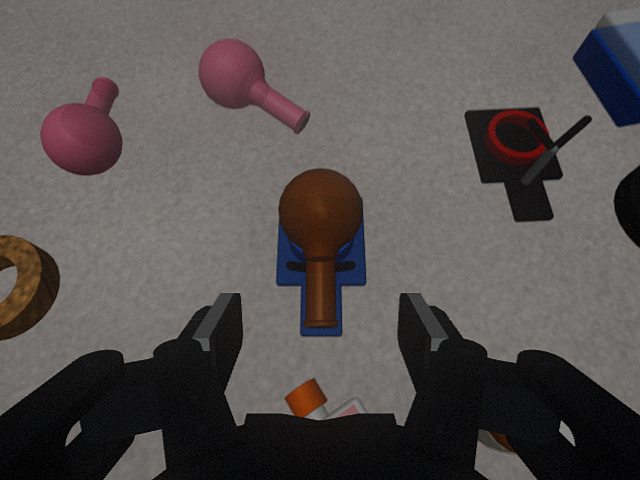

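```bash
python3 -m handwheel '[[-23.5,0,27,0,0,0,60],[-23.5,0,27,0,0,0,60],[-23.5,0,27,0,0,0,60],[0,0,0,0,0,0,60],[0,0,0,0,0,0,60]]'
python3 - <<'E'
from s import *
go(ori(-17.5,-40),BALL+80*dirv(-17.5,-10),100)
E
```

```text
clock: 3.25
tool_pos: [672.8, -7.2, 120.3]
eef_rot: [-0.33, 0.144, 0.932, 0.05]
contact_force: [-0.1, -0.1, 0.8]
gripper_width: 60.2
grip_force: 0.0
3.25 [ 0.02  0.98 -0.02  1.07 -0.18  1.75  1.29] [672.8  -7.2 120.3] F [-0.1 -0.1  0.8] 60.2 0.0
 tcp [671.   -8.4 115.9] turn [-0.      0.018  -0.0023] shift in present axes [-1.7 -1.7  4.3] in target axes [-1.8 -1.7  4.3]
```

```bash
python3 -m handwheel '[[-1.7,-2.5,14,0,0.009,0,60],[0,0,20,0,0.009,0,60],[0,0,20,0,0,0,60],[0,0,20,0,0,0,60],[0,0,15,0,0,0,60],[0,0,10,0,0,0,60],[0,0,5,0,0,0,60],[0,0,0,0,0,0,60],[0,0,0,0,0,0,60]]'
python3 - <<'E'
from s import *
go(ori(-17.5,-40),BALL+80*dirv(-17.5,-10),0)
im,d,m=grab('wrist','w2.png')
for L in(0,50,80,102): print(L,np.round(proj(m,BALL+L*dirv(-17.5,-10))))
E
```

```text
clock: 4.15
tool_pos: [611.1, 9.7, 39.7]
eef_rot: [-0.337, 0.144, 0.929, 0.052]
contact_force: [-0.2, 0.3, -0.5]
gripper_width: 59.8
grip_force: 0.0
4.15 [ 0.01  0.97 -0.04  1.29 -0.18  1.55  1.31] [611.1   9.7  39.7] F [-0.2  0.3 -0.5] 59.8 0.0
 tcp [609.7  10.9  39.3] turn [ 0.0008  0.0028 -0.002 ] shift in present axes [1.  0.7 1.4] in target axes [1.  0.7 1.4]
0 [326. 127.]
50 [326. 247.]
80 [327. 330.]
102 [327. 396.]
```

View pics/w2.png

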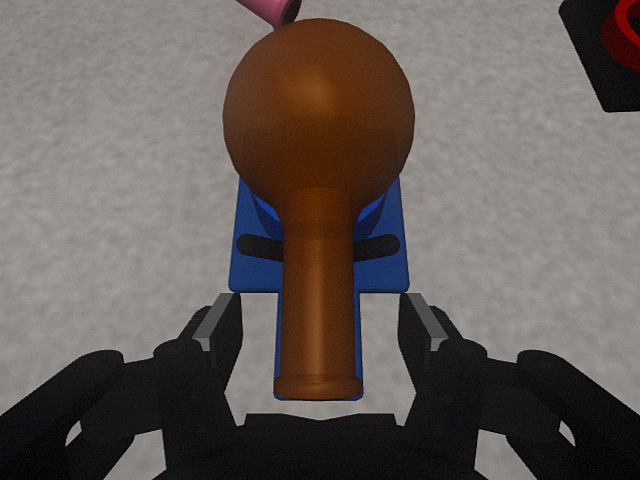

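```bash
python3 -m handwheel '[[0,0,1,0,0,0,45],[0,0,0,0,0,0,32],[0,0,0,0,0,0,26],[0,0,0,0,0,0,20],[0,0,0,0,0,0,15],[0,0,0,0,0,0,10],[0,0,0,0,0,0,10],[0,0,0,0,0,0,10]]'
python3 -m handwheel '[[1.3,0,-1.5,0,0,0,10],[3.2,0,-3.8,0,0,0,10],[6.4,0,-7.7,0,0,0,10],[6.4,0,-7.7,0,0,0,10],[6.4,0,-7.7,0,0,0,10],[6.4,0,-7.7,0,0,0,10],[9.6,0,-11.5,0,0,0,10],[9.6,0,-11.5,0,0,0,10],[9.6,0,-11.5,0,0,0,10],[6.4,0,-7.7,0,0,0,10],[3,0,-3.8,0,0,0,10],[0,0,0,0,0,0,10],[0,0,0,0,0,0,10]]'
cat > fl.py <<'E'
from t import *
from scipy.optimize import least_squares
def flask(n,view,fn=None,near=None,rad=130):
    """ball centre and neck direction from the amber pixels of a depth view"""
    im,d,m=grab(n,fn); W=pts(n,d,m); h=cv2.cvtColor(im,cv2.COLOR_RGB2HSV).astype(int)
    a=(h[...,0]<18)&(h[...,1]>150)&(h[...,2]>35)&(d>0)&(np.linalg.norm(W-near,axis=2)<rad)
    k,l,st,_=cv2.connectedComponentsWithStats(a.astype(np.uint8)); P=W[l==1+np.argmax(st[1:,4])]
    c0=np.array(near,float); a0=view
    # grouped fit: sphere + cylinder, each point to the nearer surface
    def res(p):
        c=p[:3]; ax=dirv(p[3],p[4]); q=P-c; s=np.abs(np.linalg.norm(q,axis=1)-38); t=q@ax
        cy=np.abs(np.linalg.norm(q-np.outer(t,ax),axis=1)-13)+np.maximum(0,t-104)+np.maximum(0,30-t)
        return np.minimum(s,cy)
    s=least_squares(res,[*c0,*a0],x_scale=[5,5,5,5,5],loss='soft_l1',f_scale=2); p=s.x
    print(n,len(P),'ball',p[:3].round(1),'yaw,el',p[3:].round(1),'mean res',np.mean(res(p)).round(2)); return p
E
python3 - <<'E'
from s import *
from fl import flask
p,r=tool(); z=r.as_matrix()[:,2]; hold=p-z*env.hold_point_z; g=hold-80*dirv(-17.5,-10)
print(hold,g)
for n in('top','side','wrist'): flask(n,(-17.5,-10),near=g)
E
```

```text
clock: 5.0
tool_pos: [609.8, 9.7, 38.3]
eef_rot: [-0.337, 0.144, 0.929, 0.052]
contact_force: [0.5, -3.1, 1.1]
gripper_width: 24.7
grip_force: 59.0
clock: 6.3
tool_pos: [609.7, 10.2, 144.5]
eef_rot: [-0.338, 0.144, 0.929, 0.052]
contact_force: [-0.1, 0.3, -2.5]
gripper_width: 24.6
grip_force: 59.3
6.3 [ 0.01  0.85 -0.04  1.27 -0.18  1.69  1.28] [609.7  10.2 144.5] F [-0.1  0.3 -2.5] 24.6 59.272726736962795
[621.19713737   6.53573353 158.87721271] [546.05890958  30.22672574 172.76906692]
top 832 ball [545.4  31.7 173.4] yaw,el [-17.8  -9.5] mean res 1.51
side 1314 ball [544.8  31.8 173. ] yaw,el [-18.   -9.3] mean res 1.01
wrist 41452 ball [544.4  28.7 172.8] yaw,el [-17.5  -9.4] mean res 0.51
```

```bash
cat >> t.py <<'E'
def carry(ball,yaw,el,ball_t,yaw_t,el_t):
    """flask held: where the tool must go so that the flask comes to the target"""
    p,r=tool(); M0=ori(yaw,el); M1=ori(yaw_t,el_t); D=M1*M0.inv(); Rt=D*r
    tcp=np.asarray(ball_t)+D.apply(p-ball); w=(r.inv()*Rt).as_rotvec(); d=tcp-p
    print('tcp',tcp.round(1),'turn',w.round(4),'shift now',r.inv().apply(d).round(1),'after turn',Rt.inv().apply(d).round(1))
E
python3 - <<'E'
from t import *
carry(np.array([545,31,173]),-17.8,-9.5,REST+[0,0,80],-14,40)
E
```

```text
tcp [561.5 261.5 166. ] turn [ 0.0195 -0.8638 -0.0632] shift now [107.5 224.9  61.5] after turn [102.1 232.2 -39.9]
```

```bash
python3 -m handwheel '[[5.4,11.2,3.1,0,0,0,10],[10.7,22.5,6.1,0,0,0,10],[13.4,28.1,7.7,0,0,0,10],[13.4,28.1,7.7,0,0,0,10],[13.4,28.1,7.7,0,0,0,10],[13.4,28.1,7.7,0,0,0,10],[13.4,28.1,7.7,0,0,0,10],[10.7,22.5,6.1,0,0,0,10],[8.1,16.9,4.6,0,0,0,10],[5.4,11.2,3.1,0,0,0,10],[0,0,0,0,0,0,10]]'
python3 -m handwheel '[[0,0,0,0.0008,-0.036,-0.0026,10],[0,0,0,0.0016,-0.072,-0.0053,10],[0,0,0,0.0016,-0.072,-0.0053,10],[0,0,0,0.0016,-0.072,-0.0053,10],[0,0,0,0.0016,-0.072,-0.0053,10],[0,0,0,0.0016,-0.072,-0.0053,10],[0,0,0,0.0016,-0.072,-0.0053,10],[0,0,0,0.0016,-0.072,-0.0053,10],[0,0,0,0.0016,-0.072,-0.0053,10],[0,0,0,0.0016,-0.072,-0.0053,10],[0,0,0,0.0016,-0.072,-0.0053,10],[0,0,0,0.0016,-0.072,-0.0053,10],[0,0,0,0.0008,-0.036,-0.0026,10],[0,0,0,0,0,0,10],[0,0,0,0,0,0,10]]'
python3 - <<'E'
from s import *
from fl import flask
for n in('top','side','wrist'): p=flask(n,(-14,40),near=REST+[0,0,80],fn='r1'+n+'.png')
carry(p[:3],*p[3:],REST+[0,0,0],-14,40)
# rest from the wrist view
im,d,m=grab('wrist'); W=pts('wrist',d,m); h=cv2.cvtColor(im,cv2.COLOR_RGB2HSV).astype(int)
E
```

```text
clock: 7.55
tool_pos: [560.8, 264.0, 166.9]
eef_rot: [-0.338, 0.142, 0.929, 0.052]
contact_force: [-0.7, -0.2, -0.8]
gripper_width: 24.1
grip_force: 59.2
clock: 9.05
tool_pos: [562.3, 260.1, 166.6]
eef_rot: [0.082, 0.121, 0.989, -0.012]
contact_force: [0.0, -0.1, -1.2]
gripper_width: 24.5
grip_force: 59.2
9.05 [-0.62  0.4   0.03  1.86  0.16  0.79  0.62] [562.3 260.1 166.6] F [ 0.  -0.1 -1.2] 24.5 59.19715125113726
top 361 ball [493.5 257.1  61.1] yaw,el [-28.5  84.8] mean res 7.18
side 771 ball [498.2 277.3 134.4] yaw,el [-15.2  39.7] mean res 1.19
wrist 40362 ball [498.2 274.3 134.1] yaw,el [-13.7  40.1] mean res 0.52
tcp [562.1 263.2  85.3] turn [0.0009 0.0022 0.0051] shift now [14.8  2.9 79.9] after turn [14.7  2.9 79.9]
```

View pics/r1side.png

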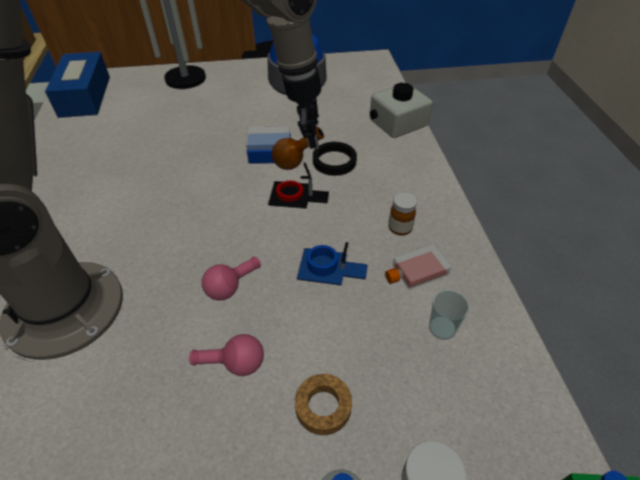

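```bash
python3 -m handwheel '[[1,0.5,5,0,0,0,10],[1.8,0,10,0,0,0,10],[2.7,0,15,0,0,0,10],[2.7,0,15,0,0,0,10],[2.2,0,12,0,0,0,10],[1.5,0,8,0,0,0,10],[1,0,5,0,0,0,10],[0.5,0,3,0,0,0,10],[0,0,0,0,0,0,10],[0,0,0,0,0,0,10]]'
python3 - <<'E'
from s import *
from fl import flask
for n in('side','wrist'): p=flask(n,(-14,40),near=REST+[0,0,8],fn='r2'+n+'.png')
carry(p[:3],*p[3:],REST+[0,0,0],-14,40)
c=cv2.imread('pics/r2side.png')[90:240,220:380]; cv2.imwrite('pics/r2c.png',cv2.resize(c,None,fx=4,fy=4,interpolation=2))
E
```

```text
clock: 10.25
tool_pos: [561.4, 262.0, 92.8]
eef_rot: [0.083, 0.121, 0.989, -0.011]
contact_force: [-0.3, -0.6, -0.7]
gripper_width: 24.5
grip_force: 59.2
10.25 [-0.63  0.49  0.04  1.91  0.19  0.64  0.58] [561.4 262.   92.8] F [-0.3 -0.6 -0.7] 24.5 59.20107912272215
side 910 ball [495.7 275.8  55.2] yaw,el [-10.5  44.5] mean res 4.15
wrist 41577 ball [496.7 276.   60.3] yaw,el [-13.6  40.2] mean res 0.51
tcp [562.2 263.1  85.4] turn [0.0011 0.0032 0.0063] shift now [0.8 1.3 7.5] after turn [0.8 1.3 7.5]
```

View pics/r2c.png

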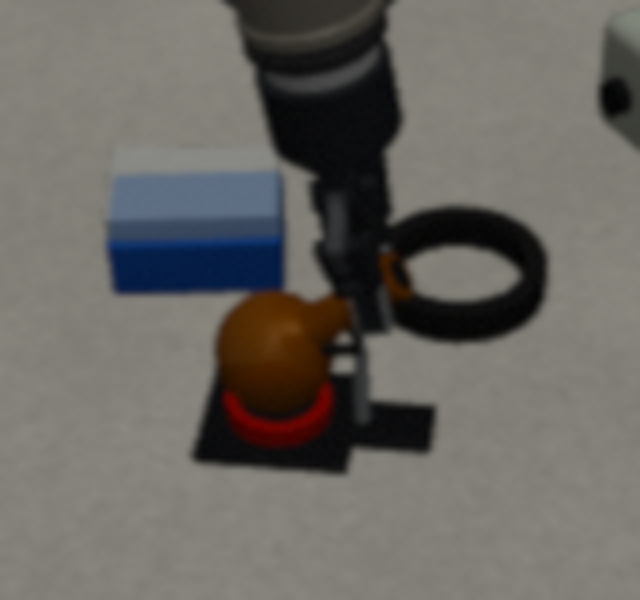

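```bash
python3 -m handwheel '[[0.5,0,2,0,0,0,10],[0.3,0,2,0,0,0,10],[0.2,0,1.5,0,0,0,10],[0,0,0,0,0,0,10],[0,0,0,0,0,0,10]]'; python3 -m handwheel '[[0.1,0,0.7,0,0,0,10],[0,0,0.5,0,0,0,10],[0,0,0,0,0,0,10],[0,0,0,0,0,0,10]]'
```

```text
clock: 10.85
tool_pos: [560.9, 261.8, 86.6]
eef_rot: [0.083, 0.121, 0.989, -0.012]
contact_force: [-0.8, -1.1, -1.8]
gripper_width: 24.7
grip_force: 59.2
clock: 11.25
tool_pos: [561.1, 261.9, 85.6]
eef_rot: [0.083, 0.121, 0.989, -0.011]
contact_force: [-0.4, 0.3, -1.4]
gripper_width: 24.8
grip_force: 59.1
```

```bash
python3 -m handwheel '[[0.1,0,0.6,0,0,0,10],[0,0,0.4,0,0,0,10],[0,0,0,0,0,0,10],[0,0,0,0,0,0,10]]'; python3 - <<'E'
from s import *
from fl import flask
for n in('wrist',): p=flask(n,(-14,40),near=REST)
carry(p[:3],*p[3:],REST+[0,0,0],-14,40)
E
```

```text
clock: 11.65
tool_pos: [561.5, 261.9, 84.9]
eef_rot: [0.083, 0.121, 0.989, -0.011]
contact_force: [0.5, -1.7, 2.3]
gripper_width: 24.7
grip_force: 59.1
11.65 [-0.63  0.51  0.04  1.91  0.19  0.62  0.58] [561.5 261.9  84.9] F [ 0.5 -1.7  2.3] 24.7 59.11569055169821
wrist 42136 ball [496.4 275.8  52.8] yaw,el [-13.6  39.7] mean res 0.51
tcp [562.3 263.1  85.4] turn [ 0.0012 -0.0052  0.0071] shift now [-0.6  1.4 -0.5] after turn [-0.6  1.4 -0.5]
```

```bash
python3 -m handwheel '[[0,0,0,0,0,0,26],[0,0,0,0,0,0,28],[0,0,0,0,0,0,32],[0,0,0,0,0,0,40],[0,0,0,0,0,0,50],[0,0,0,0,0,0,60],[0,0,0,0,0,0,60],[0,0,0,0,0,0,60]]'; python3 - <<'E'
from s import *
from fl import flask
for n in('wrist',): p=flask(n,(-14,40),near=REST,fn='w3.png')
E
```

```text
clock: 12.5
tool_pos: [561.1, 261.8, 84.5]
eef_rot: [0.083, 0.121, 0.989, -0.012]
contact_force: [-0.1, 0.1, -0.2]
gripper_width: 60.1
grip_force: 0.0
12.5 [-0.63  0.51  0.04  1.91  0.19  0.62  0.58] [561.1 261.8  84.5] F [-0.1  0.1 -0.2] 60.1 0.0
wrist 42239 ball [496.9 276.2  52.4] yaw,el [-14.   40.6] mean res 0.51
```

View pics/w3.png

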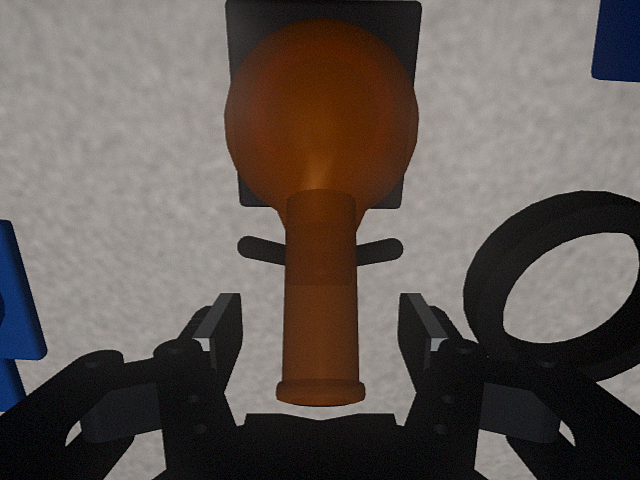

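```bash
python3 -m handwheel '[[0,0,-5,0,0,0,60],[0,0,-15,0,0,0,60],[0,0,-25,0,0,0,60],[0,0,-25,0,0,0,60],[0,0,-25,0,0,0,60],[0,0,-25,0,0,0,60],[0,0,-25,0,0,0,60],[0,0,-10,0,0,0,60],[0,0,0,0,0,0,60]]'; python3 - <<'E'
from s import *
go(ori(-14,-40),np.array([497,276,52.8])+84*dirv(-14,40),100)
E
```

```text
clock: 13.45
tool_pos: [536.8, 269.1, 239.6]
eef_rot: [0.084, 0.121, 0.989, -0.01]
contact_force: [0.7, 0.4, 1.0]
gripper_width: 60.0
grip_force: 0.0
13.45 [-0.66  0.28  0.02  1.83  0.16  0.92  0.6 ] [536.8 269.1 239.6] F [0.7 0.4 1. ] 60.0 0.0
 tcp [610.1 247.8 169.1] turn [-2.000e-04  8.678e-01  1.700e-03] shift in present axes [-63.4  -3.1  82.4] in target axes [-103.8   -2.9    4.9]
```

```bash
python3 -m handwheel '[[-15.8,-0.8,20.6,0,0,0,60],[-15.8,-0.8,20.6,0,0,0,60],[-15.8,-0.8,20.6,0,0,0,60],[-15.8,-0.8,20.6,0,0,0,60],[0,0,0,0,0.06,0,60],[0,0,0,0,0.0723,0,60],[0,0,0,0,0.0723,0,60],[0,0,0,0,0.0723,0,60],[0,0,0,0,0.0723,0,60],[0,0,0,0,0.0723,0,60],[0,0,0,0,0.0723,0,60],[0,0,0,0,0.0723,0,60],[0,0,0,0,0.0723,0,60],[0,0,0,0,0.0723,0,60],[0,0,0,0,0.0723,0,60],[0,0,0,0,0.0723,0,60],[0,0,0,0,0,0,60],[0,0,0,0,0,0,60]]'; python3 - <<'E'
from s import *
from fl import flask
p=flask('wrist',(-14,40),near=REST,fn='w4.png'); 
flask('side',(-14,40),near=REST)
go(ori(-14,-40),np.array([497,276,52.8])+84*dirv(-14,40),0)
go(ori(-14,-40),p[:3]+84*dirv(*p[3:]),0)
E
```

```text
clock: 15.25
tool_pos: [608.8, 246.5, 164.9]
eef_rot: [-0.335, 0.115, 0.934, 0.039]
contact_force: [-0.3, 0.6, 0.5]
gripper_width: 60.1
grip_force: 0.0
15.25 [-0.26  0.87 -0.11  1.18 -0.28  1.68  1.03] [608.8 246.5 164.9] F [-0.3  0.6  0.5] 60.1 0.0
wrist 6518 ball [497.  275.9  52.3] yaw,el [-13.9  40.7] mean res 0.82
side 1049 ball [496.8 277.9  50.8] yaw,el [-13.4  41.4] mean res 2.43
 tcp [547.8 263.3  92.5] turn [-0.0032  0.0111 -0.0001] shift in present axes [ 1.7  1.2 97.4] in target axes [ 0.6  0.8 97.4]
 tcp [547.2 263.5  92.7] turn [-0.0032  0.0111 -0.0001] shift in present axes [ 2.3  1.2 97.6] in target axes [ 1.2  0.8 97.6]
```

View pics/w4.png

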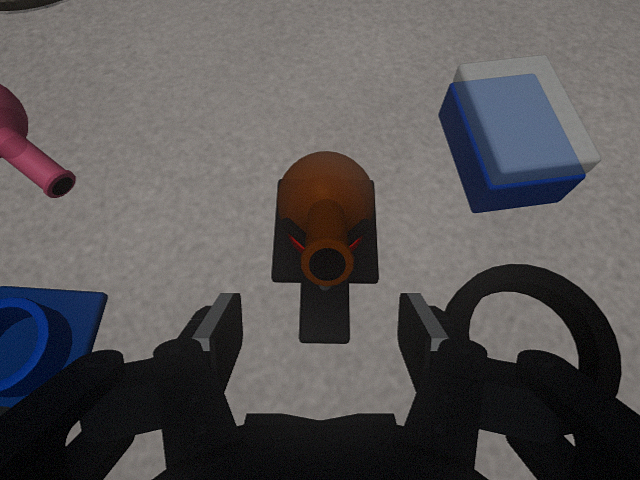

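Mouth at (327,264), about 7 px right of the fingers' middle (320): shift a little along tool y while moving in.

```bash
python3 -m handwheel '[[2,3,8,0,0.01,0,60],[0,0,15,0,0,0,60],[0,0,20,0,0,0,60],[0,0,20,0,0,0,60],[0,0,15,0,0,0,60],[0,0,10,0,0,0,60],[0,0,5,0,0,0,60],[0,0,2,0,0,0,60],[0,0,0,0,0,0,60],[0,0,0,0,0,0,60]]'; python3 - <<'E'
from s import *
from fl import flask
p=flask('wrist',(-14,40),near=REST,fn='w5.png')
go(ori(-14,-40),np.array([497,276,52.8])+84*dirv(-14,40),0)
E
```

```text
clock: 16.35
tool_pos: [549.8, 264.5, 95.5]
eef_rot: [-0.339, 0.115, 0.933, 0.04]
contact_force: [-0.4, -0.4, -0.3]
gripper_width: 59.6
grip_force: 0.0
16.35 [-0.28  0.86 -0.13  1.37 -0.29  1.5   1.04] [549.8 264.5  95.5] F [-0.4 -0.4 -0.3] 59.6 0.0
wrist 18156 ball [496.6 276.2  52.5] yaw,el [-14.   40.4] mean res 0.62
 tcp [547.8 263.3  92.5] turn [-0.0024  0.0012 -0.0009] shift in present axes [-0.6 -1.6  3.4] in target axes [-0.6 -1.6  3.4]
```

View pics/w5.png

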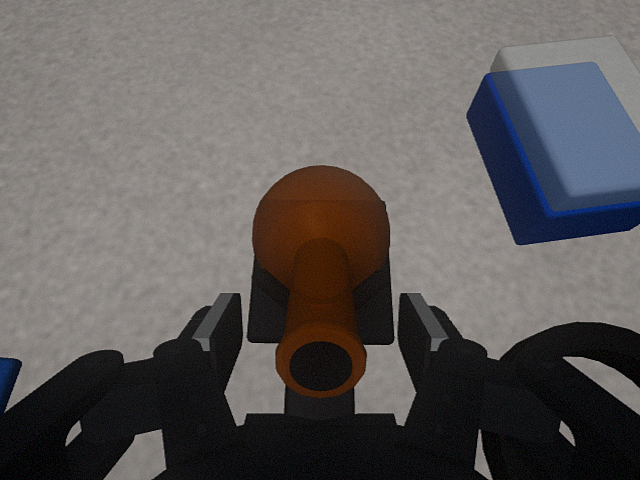

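Mouth at (320,365), centred between the pads. Close and lift.

```bash
python3 -m handwheel '[[0,0,3,0,0,0,60],[0,0,0,0,0,0,45],[0,0,0,0,0,0,34],[0,0,0,0,0,0,27],[0,0,0,0,0,0,20],[0,0,0,0,0,0,15],[0,0,0,0,0,0,10],[0,0,0,0,0,0,10],[0,0,0,0,0,0,10]]'
python3 -m handwheel '[[1.3,0,-1.5,0,0,0,10],[3.2,0,-3.8,0,0,0,10],[6.4,0,-7.7,0,0,0,10],[6.4,0,-7.7,0,0,0,10],[9.6,0,-11.5,0,0,0,10],[9.6,0,-11.5,0,0,0,10],[9.6,0,-11.5,0,0,0,10],[9.6,0,-11.5,0,0,0,10],[9.6,0,-11.5,0,0,0,10],[6.4,0,-7.7,0,0,0,10],[3,0,-3.8,0,0,0,10],[0,0,0,0,0,0,10],[0,0,0,0,0,0,10]]'
python3 - <<'E'
from s import *
from fl import flask
for n in('wrist','side'): p=flask(n,(-14,40),near=REST+[0,0,116]); carry(p[:3],*p[3:],RING+[0,0,60],p[3],90)
E
```

```text
clock: 17.3
tool_pos: [547.4, 265.0, 92.8]
eef_rot: [-0.34, 0.114, 0.933, 0.04]
contact_force: [1.6, -0.9, 0.9]
gripper_width: 27.3
grip_force: 58.8
clock: 18.6
tool_pos: [547.5, 265.1, 208.9]
eef_rot: [-0.34, 0.114, 0.933, 0.04]
contact_force: [-0.9, 0.2, -1.8]
gripper_width: 27.2
grip_force: 58.9
18.6 [-0.28  0.74 -0.13  1.33 -0.31  1.66  0.99] [547.5 265.1 208.9] F [-0.9  0.2 -1.8] 27.2 58.94818961620331
wrist 18326 ball [500.4 275.3 164.2] yaw,el [-14.2  43.6] mean res 0.6
tcp [ 502.3 -282.2  182.5] turn [ 6.000e-04 -8.093e-01  4.500e-03] shift now [ -85.5 -542.   -34.9] after turn [ -86.3 -541.6   39. ]
side 808 ball [500.8 278.7 164.5] yaw,el [-15.6  43.9] mean res 1.31
tcp [ 502.5 -284.5  182.6] turn [ 0.0162 -0.8049  0.0175] shift now [ -86.  -544.2  -35.6] after turn [ -90.4 -542.4   48.8]
```

```bash
python3 -m handwheel '[[-2.4,-15.1,-1,0,0,0,10],[-4.8,-30.2,-2,0,0,0,10],[-4.8,-30.2,-2,0,0,0,10],[-4.8,-30.2,-2,0,0,0,10],[-4.8,-30.2,-2,0,0,0,10],[-4.8,-30.2,-2,0,0,0,10],[-4.8,-30.2,-2,0,0,0,10],[-4.8,-30.2,-2,0,0,0,10],[-4.8,-30.2,-2,0,0,0,10],[-4.8,-30.2,-2,0,0,0,10],[-4.8,-30.2,-2,0,0,0,10],[-4.8,-30.2,-2,0,0,0,10],[-4.8,-30.2,-2,0,0,0,10],[-4.8,-30.2,-2,0,0,0,10],[-4.8,-30.2,-2,0,0,0,10],[-4.8,-30.2,-2,0,0,0,10],[-4.8,-30.2,-2,0,0,0,10],[-4.8,-30.2,-2,0,0,0,10],[-2.4,-15.1,-1,0,0,0,10],[0,0,0,0,0,0,10]]'
python3 -m handwheel '[[0,0,0,0,-0.035,0,10],[0,0,0,0,-0.07,0,10],[0,0,0,0,-0.07,0,10],[0,0,0,0,-0.07,0,10],[0,0,0,0,-0.07,0,10],[0,0,0,0,-0.07,0,10],[0,0,0,0,-0.07,0,10],[0,0,0,0,-0.07,0,10],[0,0,0,0,-0.07,0,10],[0,0,0,0,-0.07,0,10],[0,0,0,0,-0.07,0,10],[0,0,0,0,-0.07,0,10],[0,0,0,0,-0.03,0,10],[0,0,0,0,0,0,10],[0,0,0,0,0,0,10]]'
cat > up.py <<'E'
from s import *
from scipy.optimize import least_squares
import sys
def upright(n,near,fn=None):
    """flask nearly upright: sphere + cylinder with axis tilts (dx/dz, dy/dz)"""
    im,d,m=grab(n,fn); W=pts(n,d,m); h=cv2.cvtColor(im,cv2.COLOR_RGB2HSV).astype(int)
    a=(h[...,0]<18)&(h[...,1]>150)&(h[...,2]>35)&(d>0)&(np.linalg.norm(W-near,axis=2)<120)&(W[...,2]>near[2]-26)
    P=W[a]
    def res(p):
        ax=np.array([p[3],p[4],1]); ax/=np.linalg.norm(ax); q=P-p[:3]; t=q@ax
        cy=np.abs(np.linalg.norm(q-np.outer(t,ax),axis=1)-13)+np.maximum(0,30-t)+np.maximum(0,t-104)
        return np.minimum(np.abs(np.linalg.norm(q,axis=1)-38),cy)
    p=least_squares(res,[*near,0,0],x_scale=[5,5,5,.1,.1],loss='soft_l1',f_scale=2).x
    print(n,len(P),'ball',p[:3].round(1),'tilt x,y deg',np.degrees(np.arctan(p[3:])).round(1),'res',res(p).mean().round(2)); return p,im,d,m
E
python3 - <<'E'
from up import *
for n in('side','top','wrist'): upright(n,RING+[0,0,60],'u1'+n+'.png')
E
```

```text
clock: 20.7
tool_pos: [502.0, -286.8, 182.8]
eef_rot: [-0.34, 0.117, 0.932, 0.04]
contact_force: [-0.0, -0.1, -1.9]
gripper_width: 27.7
grip_force: 59.1
clock: 22.2
tool_pos: [503.9, -282.4, 183.3]
eef_rot: [0.067, 0.12, 0.99, -0.009]
contact_force: [-0.5, 0.0, -2.1]
gripper_width: 27.4
grip_force: 59.1
22.2 [ 0.42  0.31 -0.01  1.94 -0.03  0.76  1.76] [ 503.9 -282.4  183.3] F [-0.5  0.  -2.1] 27.4 59.06080484390259
side 1364 ball [ 499.1 -279.3  117.9] tilt x,y deg [ 0.4 -3.3] res 0.85
top 258 ball [ 500.4 -281.   119.2] tilt x,y deg [-3.2 28. ] res 1.29
wrist 18826 ball [ 499.3 -283.1  118. ] tilt x,y deg [ 1.6 -0.6] res 0.59
```

View pics/u1side.png

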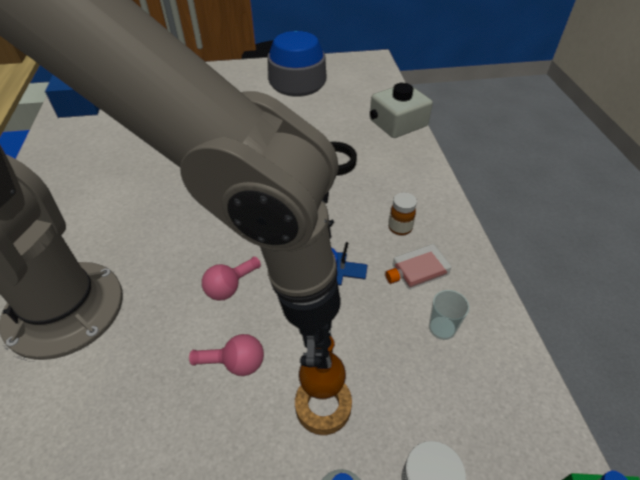

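The flask now hangs upright over the cork ring (ball at (322,375), ring at (323,403)).

```bash
python3 - <<'E'
from up import *
p,r=tool(); print('tool y',r.as_matrix()[:,1].round(3),'z',r.as_matrix()[:,2].round(3))
def cork(W,im,d,nm):
    h=cv2.cvtColor(im,cv2.COLOR_RGB2HSV).astype(int); ok=(d>0)&(np.hypot(W[...,0]-501,W[...,1]+284)<65)&(W[...,2]>26)&(W[...,2]<34)
    P=W[ok][:,:2]; hu=cv2.convexHull(P.astype(np.float32))[:,0]
    s=least_squares(lambda c:np.hypot(*(hu-c[:2]).T)-50,[501,-284],loss='soft_l1').x; print(nm,len(P),s.round(1),W[ok][:,2].mean().round(1))
for n in('side','top'):
    z=np.load(f'pics/{n}.npz'); cork(pts(n,z['d']),z['im'],z['d'],n+'0')
for n in('side','wrist','top'):
    q,im,d,m=upright(n,RING+[0,0,60]); cork(pts(n,d,m),im,d,n)
E
```

```text
22.35 [ 0.42  0.31 -0.01  1.94 -0.03  0.76  1.76] [ 504.3 -283.4  183.1] F [-0.1 -0.4 -0.9] 27.7 59.06106770038605
tool y [ 0.24   0.971 -0.003] z [ 0.132 -0.035 -0.991]
side0 1843 [ 500.4 -284.4] 29.8
top0 591 [ 500.8 -283.2] 29.9
side 1360 ball [ 499.5 -280.1  117.8] tilt x,y deg [ 0.7 -3. ] res 0.83
side 1266 [ 500.3 -284.5] 29.7
wrist 18825 ball [ 499.1 -283.5  117.8] tilt x,y deg [ 1.6 -0.6] res 0.59
wrist 4760 [ 500.2 -287.2] 30.0
top 251 ball [ 500.  -281.3  118.2] tilt x,y deg [ 1.9 19.8] res 1.55
top 322 [ 501.  -283.7] 30.0
```

```bash
python3 -m handwheel '[[0,-1,0,0.015,-0.01,0,10],[0,-0.7,0,0.015,-0.01,0,10],[0.7,0,5,0,0,0,10],[1.3,0,9.5,0,0,0,10],[1.3,0,9.5,0,0,0,10],[1.3,0,9.5,0,0,0,10],[1,0,7.5,0,0,0,10],[0.7,0,5,0,0,0,10],[0.4,0,3,0,0,0,10],[0,0,0,0,0,0,10],[0,0,0,0,0,0,10]]'
python3 - <<'E'
from up import *
def cork(W,im,d,nm):
    ok=(d>0)&(np.hypot(W[...,0]-501,W[...,1]+284)<65)&(W[...,2]>26)&(W[...,2]<34)&(np.hypot(W[...,0]-501,W[...,1]+284)>39)
    P=W[ok][:,:2]; hu=cv2.convexHull(P.astype(np.float32))[:,0]
    s=least_squares(lambda c:np.hypot(*(hu-c[:2]).T)-50,[501,-284],loss='soft_l1').x; print(nm,len(P),s.round(1),W[ok][:,2].mean().round(1))
for n in('side','wrist'):
    q,im,d,m=upright(n,RING+[0,0,10]); cork(pts(n,d,m),im,d,n)
E
```

```text
clock: 23.6
tool_pos: [504.0, -287.6, 133.9]
eef_rot: [0.076, 0.122, 0.989, -0.026]
contact_force: [0.3, -0.3, -1.5]
gripper_width: 27.5
grip_force: 59.1
23.6 [0.4  0.36 0.   2.   0.01 0.62 1.73] [ 504.  -287.6  133.9] F [ 0.3 -0.3 -1.5] 27.5 59.08900558948517
side 1344 ball [ 500.  -286.4   68.7] tilt x,y deg [-0.3 -1.5] res 0.89
side 704 [ 500.3 -284.6] 29.8
wrist 19214 ball [ 499.8 -289.7   68.8] tilt x,y deg [0.9 1.3] res 0.58
wrist 4214 [ 500.2 -287.1] 29.9
```

```bash
python3 -m handwheel '[[0,2.2,0,0,0,0,10],[0.4,0,3,0,0,0,10],[0.4,0,3,0,0,0,10],[0.3,0,2.5,0,0,0,10],[0.1,0,1,0,0,0,10],[0,0,0,0,0,0,10],[0,0,0,0,0,0,10]]'; python3 -m handwheel '[[0.1,0,0.7,0,0,0,10],[0.1,0,0.6,0,0,0,10],[0,0,0,0,0,0,10],[0,0,0,0,0,0,10]]'
python3 - <<'E'
from up import *
for n in('side','wrist'): upright(n,RING)
E
```

```text
clock: 24.4
tool_pos: [504.6, -285.7, 124.0]
eef_rot: [0.076, 0.122, 0.989, -0.026]
contact_force: [-0.4, -0.1, -2.0]
gripper_width: 27.4
grip_force: 59.1
clock: 24.8
tool_pos: [504.6, -285.7, 122.7]
eef_rot: [0.076, 0.122, 0.989, -0.026]
contact_force: [0.2, -0.0, -1.8]
gripper_width: 27.7
grip_force: 59.1
24.8 [0.4  0.38 0.   2.01 0.01 0.59 1.72] [ 504.6 -285.7  122.7] F [ 0.2 -0.  -1.8] 27.7 59.090089201927185
side 1328 ball [ 500.4 -284.7   57.2] tilt x,y deg [-0.2 -1.2] res 0.98
wrist 19344 ball [ 500.1 -287.9   57.5] tilt x,y deg [1.  1.3] res 0.63
```

```bash
python3 -m handwheel '[[0.1,0,0.5,0,0,0,10],[0,0,0,0,0,0,10],[0,0,0,0,0,0,10]]'; python3 -m handwheel '[[0,0,0.5,0,0,0,10],[0,0,0,0,0,0,10],[0,0,0,0,0,0,10]]'
```

```text
clock: 25.2
tool_pos: [504.6, -285.7, 122.3]
eef_rot: [0.076, 0.122, 0.989, -0.026]
contact_force: [0.8, 0.2, -1.0]
gripper_width: 27.7
grip_force: 59.1
clock: 25.5
tool_pos: [504.9, -285.8, 122.0]
eef_rot: [0.076, 0.122, 0.989, -0.026]
contact_force: [-0.1, 1.1, 1.5]
gripper_width: 27.4
grip_force: 59.1
```

```bash
python3 -m handwheel '[[0,0,0,0,0,0,28],[0,0,0,0,0,0,29],[0,0,0,0,0,0,30],[0,0,0,0,0,0,32],[0,0,0,0,0,0,36],[0,0,0,0,0,0,42],[0,0,0,0,0,0,50],[0,0,0,0,0,0,60],[0,0,0,0,0,0,60],[0,0,0,0,0,0,60]]'
python3 - <<'E'
from up import *
for n in('side','wrist'): upright(n,RING)
E
```

```text
clock: 26.5
tool_pos: [504.6, -285.8, 121.7]
eef_rot: [0.076, 0.122, 0.989, -0.026]
contact_force: [0.3, -0.3, 0.2]
gripper_width: 59.9
grip_force: 0.0
26.5 [0.4  0.38 0.   2.01 0.01 0.59 1.72] [ 504.6 -285.8  121.7] F [ 0.3 -0.3  0.2] 59.9 0.0
side 1140 ball [ 500.6 -284.    56.1] tilt x,y deg [-0.   0.6] res 1.1
wrist 18957 ball [ 500.1 -287.2   56.3] tilt x,y deg [0.8 1.9] res 0.63
```

```bash
python3 -m handwheel '[[-0.6,0,-5,0,0,0,60],[-1.3,0,-10,0,0,0,60],[-2,0,-15,0,0,0,60],[-2.6,0,-20,0,0,0,60],[-2.6,0,-20,0,0,0,60],[-3,0,-25,0,0,0,60],[-3,0,-25,0,0,0,60],[-3,0,-20,0,0,0,60],[0,0,-10,0,0,0,60],[0,0,0,0,0,0,60]]'
python3 - <<'E'
from up import *
for n in('side','wrist','top'):
    q,im,d,m=upright(n,RING); W=pts(n,d,m)
    ok=(d>0)&(np.hypot(W[...,0]-501,W[...,1]+284)<65)&(W[...,2]>26)&(W[...,2]<34)&(np.hypot(W[...,0]-501,W[...,1]+284)>39)
    P=W[ok][:,:2]; hu=cv2.convexHull(P.astype(np.float32))[:,0]
    print(len(P),least_squares(lambda c:np.hypot(*(hu-c[:2]).T)-50,[501,-284],loss='soft_l1').x.round(1))
E
```

```text
clock: 27.6
tool_pos: [501.0, -279.9, 274.6]
eef_rot: [0.077, 0.122, 0.989, -0.026]
contact_force: [-0.5, 0.6, 0.2]
gripper_width: 59.9
grip_force: 0.0
27.6 [0.39 0.19 0.01 1.88 0.01 0.92 1.72] [ 501.  -279.9  274.6] F [-0.5  0.6  0.2] 59.9 0.0
side 1768 ball [ 500.5 -284.    56.2] tilt x,y deg [1.  1.4] res 0.9
743 [ 500.4 -284.6]
wrist 3779 ball [ 499.9 -287.2   56.3] tilt x,y deg [0.9 1.8] res 0.75
2159 [ 499.8 -287.3]
top 431 ball [ 501.5 -284.3   57.4] tilt x,y deg [0.6 1.9] res 1.39
222 [ 501.2 -283.7]
```

```bash
python3 -c "
from plant import env
print(env.job_done())"
```

```text
the job is handed in; nothing more can be done
None
```

The amber flask now stands in the cork ring, centred to within about 1 mm and about 2° off vertical. It was first leaned in the red rest, let go and gripped again, and the job was handed in at about 28 s with the robot clear.

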